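# Re-hang a slide rack from one folding hook to the other

### The job

The slide rack hangs on one of the two folding hooks of the bench panel. Swing the other, folded hook out until it is pressed fully home in its stiff catch at the stop; then lift the rack over and hang it on that hook, let go, and fold the emptied hook back along the panel, again pressed fully home in its catch. Feel for the end stops: never load a hook with more than about 15 N, do not put the rack down or drop it, hang it gently, and leave the bottle, dish and box alone.

Things in the scene. Friction and masses are not known exactly. Their poses are not given: they have to be found in the camera images.
- panel: low white bench partition, fixed, 500 mm long, 18 mm thick, top edge (aluminium cap, 2 mm overhang each side) 158 mm above the bench. It carries both hooks. Origin on the bench under the middle of the hook-side face; x points out of that face (hook side, away from the robot), y along the panel, z up. A steel drip tray reaches 133 mm out of the face, rim 14 mm high.
- hook_a: steel wall hook, starts folded or up to 0.25 rad ajar, empty. A level bar 10 x 10 mm, 75 mm long; at its end, 70 mm from the upright hinge pin, an upright round post, 10 mm diameter, up to 30 mm above the bar's axis. Origin on the pin, 15 mm off the panel face, at the bar's mid height, 150 mm above the bench; x along the bar to the post, z up. Folded: x along the panel's +y. Out: panel's +x.
- hook_b: a like hook, 190 to 250 mm from hook a to the left or right; starts out (up to 0.15 rad short of its stop), rack on it; same axes, folds the same way. Hinges stay where left. They are mounted askew: each hook's two hard stops, a quarter turn apart, are both turned by up to 0.09 rad from square, either way, so feel for them. 3 N at the post swings a hook; swinging out is clockwise from above.
- swing_a: knuckle (hinge barrel on the pin, 10 mm diameter) of hook a; same origin, x as the hook's at the start. It swings with the hook until it meets its stop; the last 0.12 rad (8 mm at the post) the hook turns on alone in a stiff catch, about 9 N at the post. Home out: the hook is 0.12 rad ahead of it (clockwise). Home folded: they line up again. Leaving a stop, both swing together lightly.
- swing_b: knuckle of hook b, as swing_a. At the start hook b is 0.04 to 0.12 rad ahead of it, so folding ends with the stiff catch, till hook and knuckle line up. Each hook is held by a steel back plate 32 mm wide on the panel face, 3 mm above to 47 mm below the bar's axis.
- post_a (a point): point on the axis of hook a's post, 25 mm above the bar's axis (175 mm above the bench, 5 mm below the post's top). The post stands 22 mm above the panel's top edge, so there it can be pushed from either side, also from behind the panel.
- post_b (a point): the same point on hook b's post.
- rack: slide rack, 150 to 310 g: steel tray 82 x 32 mm, 32 mm high; two wire legs, 5 mm thick, 46 mm apart, rise to a black grip bar 52 mm long (rack's y), 14 mm thick, 24 mm high, its underside 94 mm above the rack's origin (under the tray's middle). It hangs by that underside across a hook's bar, which passes between the legs (opening 41 mm wide, 62 mm high): lifted 30 to 50 mm it clears the post.
- rack_grip (a point): centre of the black grip bar, 106 mm above the rack's origin.
- oil: small amber bottle, 28 mm diameter, 62 mm high; bystander. Origin at the centre of its underside.
- dish: closed flat dish, 64 mm diameter, 15 mm high; bystander. Origin at the centre of its underside.
- slipbox: white box with grey lid, 52 x 72 mm, 32 mm high; bystander. Origin at the centre of its underside.

How it is judged:
By the outcome, as a careful person would: the job done as asked, in the order asked, and still so for the second after the job is handed in, with the robot touching nothing.
It also fails if it takes over 72 s, if anything falls off the work surface, if the arm or the gripper's body presses on something with over 40 N, if the wrist force passes 120 N, or if a joint passes its speed limit or range.

### The arm

A 7-joint arm with a two-finger parallel gripper is mounted at the origin on the work surface. World frame = base frame: x ahead of the robot, y to its left, z up, the work surface at z = 0. Lengths are in m, angles in rad, forces in N, time in s.
With the tool pointing down it reaches from about 0.35 to 0.9 m from the base axis. Payload 19.9 kg.
Tool frame: the origin (TCP) lies between the finger pads; the fingertips stand 17 mm ahead of it and the grasp point (between the pads) lies 2 mm behind it; z points along the fingers, y is the line along which they close (so a half turn about z gives the same grasp; the last joint's range is limited). The gripper opens to 94 mm and grips with 3 to 60 N. Pads are 16 mm wide; open, the fingers measure 119 mm over their backs; the gripper's body (75 mm by 177 mm) begins 78 mm behind the grasp point.
Start: joints at [1.188, 0.417, -0.01, 1.614, 0.005, 1.111, -0.053], TCP at [0.209, -0.589, 0.222] pointing down, gripper open.
Joint ranges: [-2.81, 2.81], [-0.39, 2.02], [-1.27, 1.25], [0.06, 2.57], [-1.19, 4.33], [0.19, 2], [-2.82, 2.82]. Speed limits (rad/s): [1.89, 1.89, 2.39, 2.39, 3.01, 3.01, 3.01].

### API

Orientations are given as [roll, pitch, yaw] about the fixed x, y, z axes, in that order (R = Rz(yaw) Ry(pitch) Rx(roll)).
In Python, from bench import * gives the robot as it stands.
- The arm moves only by the tool move_arm, never from a script. Its argument "motion" is a list of rows, each a list of 3 entries, a list of its own where there are three numbers: the shift along the tool's x, y, z in cm, then the turn, a rotation vector about the tool's x, y, z in rad, then the closure, from -1 (fully open) to 1 (shut). In form: [[[dx, dy, dz], [rx, ry, rz], fingers], ...]. A call has 1 to 20 rows; each row is the pose to reach, as a shift and turn from the pose commanded when the call began, along the tool's axes at that moment; what a row does not reach only later rows make up. A row lasts 1/12 s, in which the tool goes at most 41.7 mm and 7.16 degrees, less where a joint would pass 70% of its speed; a pose out of reach is approached as far as the arm can. A call with a gripper value outside its range is refused whole. The fingers move at their own pace and stop on an object; "grip_force" is the grip in N (left out, the last holds). Time passes only in rows, so rows that repeat a pose let the fingers close. It gives the time, the measured TCP pose, the force, the opening and the grip force at its end, in the units of the state.
- get_obs(): the state, without advancing time (a new reading comes with each control period).
- read_camera(name): name is "scene" or "top" or "wrist"; returns a dict with "color" (420x560x3 uint8, red, green, blue), "mtx" (3x3 intrinsics, pixels), "origin" and "rotation" of the camera in the world; the wrist camera has in their place "hand_eye" (4x4, takes a point from camera to tool coordinates, whose origin is the TCP and whose axes are the flange's). Camera axes: x right, y down, z forward; pixel columns grow to the right and rows downward; lengths in m; the calibration is good to about 2 mm. A picture is of the moment at which its call begins: read the wrist's pose just before it. There is no depth.
- finish_job(): hands the job in; it is judged then, once.
Trained networks look in the newest picture that a camera, given by its name, has taken for a name from the list of things; names that differ only in an ending like _2 or _b are one class to them, and where a whole thing is asked for, a point or a joint stands for the part that bears it (a point fixed in the world has none). Each returns a list of dicts, best first, with "conf" (0 to 1); they miss things now and then, are a little off and sometimes report something else, mostly with a low value. They report only what shows in the picture. A call takes as long as a camera call.
- cut_out(camera, thing): "mask" (420x560 bool, what is visible of it) and "rect" ([centre column, centre row, width, height] in pixels, round what is visible of it).
The state is a dict: "time_s": time; "joint_positions": joint angles; "qvel": joint speeds; "tau": joint torques, N m; "tcp_pos": TCP position; "ee_rot": TCP orientation; "force": force on the tool from outside, world axes, zero at the start; "torque": the same for the moment, N m; "finger_gap": finger opening in m; "finger_force": force on a finger pad.
Only numpy, scipy, OpenCV 4.12 (cv2) and the standard library are available. Lean on these libraries where they do the work, as an engineer would, in place of code of your own. Each camera call takes 0.05 s, during which the arm holds its last target. There are 200 camera calls.

## Working session

There is one attempt and no reset: what is moved stays moved. The work goes in short steps, Python scripts to look and compute and a tool call to move; the robot and the scene stay as the last step left them, time stands still between calls to the robot, and variables do not carry over. Pictures are saved under pics/ and viewed, at most 10 in all, crops included, and the job is handed in when it is done.

Besides the shell and the picture viewer there is one more tool, called after "Request:" by a JSON object that holds its "api" and its "payload". move_arm: Moves the arm, as the interface text tells. Its arguments: {"type":"object","properties":{"motion":{"type":"array","items":{"type":"array"}},"grip_force":{"type":"number"}},"required":["motion"]}

```bash
mkdir -p pics; ls
cat > h.py <<'E'
from bench import *
import numpy as np, cv2
from scipy.spatial.transform import Rotation as R
def ray(c,uv):
    d=np.linalg.inv(c["mtx"])@np.array([uv[0],uv[1],1.]); return np.array(c["origin"]), np.array(c["rotation"])@d
def atz(c,uv,z):
    o,d=ray(c,uv); return o+d*(z-o[2])/d[2]
def proj(c,p):
    q=np.array(c["rotation"]).T@(np.array(p)-np.array(c["origin"])); q=np.array(c["mtx"])@q; return q[:2]/q[2]
E
python3 - <<'E'
from h import *
o=get_obs(); print({k:np.round(v,3) for k,v in o.items()})
ims=[]
for n in ["scene","top"]:
    c=read_camera(n); print(n,np.round(c["origin"],3),np.round(c["rotation"],3).tolist(),np.round(c["mtx"],1).tolist())
    cv2.imwrite(f"pics/{n}0.png",cv2.cvtColor(c["color"],cv2.COLOR_RGB2BGR))
    for t in ["panel","hook_a","swing_a","rack","post_a","rack_grip","oil","dish","slipbox"]:
        try: print(n,t,[(round(r["conf"],2),np.round(r["rect"],0).tolist()) for r in cut_out(n,t)][:3])
        except Exception as e: print(t,e)
E
```

```text
pics
{'time_s': np.float64(0.0), 'joint_positions': array([ 1.189,  0.418, -0.01 ,  1.614,  0.005,  1.111, -0.053]), 'qvel': array([-0.001, -0.002,  0.   , -0.001,  0.   , -0.001, -0.   ]), 'tau': array([-0.0000e+00, -8.5126e+01,  6.3900e-01, -4.2599e+01, -4.9000e-02,
        1.9000e-02,  0.0000e+00]), 'tcp_pos': array([ 0.209, -0.589,  0.222]), 'ee_rot': array([-3.14 ,  0.   ,  0.341]), 'force': array([ 0.053,  0.49 , -0.7  ]), 'torque': array([ 0.023,  0.012, -0.013]), 'finger_force': np.float64(0.0), 'finger_gap': np.float64(0.094)}
scene [1.16  0.347 0.793] [-2.382, 0.016, 2.075] [[524.1, 0.0, 279.5], [0.0, 524.1, 212.1], [0.0, 0.0, 1.0]]
scene panel [(0.9, [276.0, 192.0, 251.0, 194.0])]
scene hook_a [(0.82, [239.0, 130.0, 26.0, 21.0]), (0.51, [310.0, 181.0, 13.0, 16.0])]
scene swing_a [(0.76, [236.0, 128.0, 33.0, 27.0]), (0.73, [311.0, 171.0, 20.0, 32.0])]
scene rack []
scene post_a [(0.71, [237.0, 134.0, 29.0, 18.0]), (0.49, [309.0, 182.0, 13.0, 20.0])]
scene rack_grip [(0.66, [312.0, 188.0, 44.0, 62.0])]
scene oil [(0.63, [170.0, 222.0, 14.0, 25.0])]
scene dish [(0.71, [234.0, 257.0, 28.0, 30.0]), (0.18, [312.0, 187.0, 44.0, 63.0])]
scene slipbox [(0.94, [289.0, 297.0, 44.0, 47.0])]
top [0.55  0.017 0.802] [-3.097, 0.012, -1.555] [[379.0, 0.0, 275.2], [0.0, 379.0, 199.1], [0.0, 0.0, 1.0]]
top panel [(0.6, [325.0, 242.0, 295.0, 108.0])]
top hook_a [(0.74, [260.0, 233.0, 8.0, 39.0]), (0.73, [372.0, 266.0, 39.0, 18.0])]
top swing_a [(0.66, [262.0, 238.0, 7.0, 46.0]), (0.6, [377.0, 266.0, 53.0, 14.0])]
top rack [(0.7, [262.0, 237.0, 46.0, 14.0])]
top post_a [(0.79, [373.0, 266.0, 39.0, 15.0]), (0.65, [260.0, 234.0, 10.0, 42.0])]
top rack_grip [(0.84, [264.0, 235.0, 47.0, 18.0])]
top oil [(0.66, [386.0, 170.0, 20.0, 16.0])]
top dish [(0.67, [312.0, 164.0, 30.0, 29.0])]
top slipbox [(0.59, [245.0, 147.0, 40.0, 39.0])]
```

View pics/scene0.png

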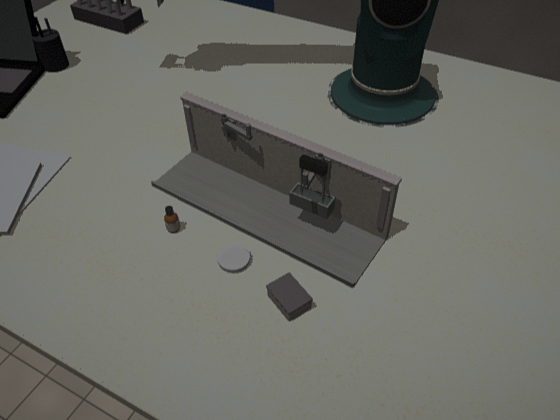

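View pics/top0.png

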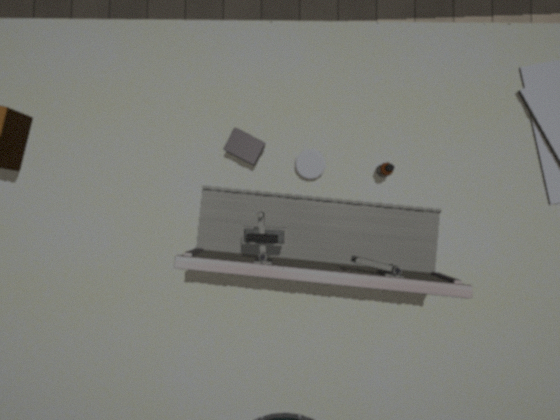

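The scene view shows the panel with the folded hook at (237,128) and the rack on the other hook at (312,185). In the top view, hook a's pin is near (396,270) and its post near (354,259). The rack grip is at (263,236), with hook b's post at (260,213). The cap runs from (176,262) to (470,291).

Run:
```python
from h import *
c=read_camera("top"); im=cv2.cvtColor(c["color"],cv2.COLOR_RGB2BGR)
cr=im[190:310,165:485]; cv2.imwrite("pics/top1.png",cv2.convertScaleAbs(cv2.resize(cr,None,fx=2.5,fy=2.5,interpolation=cv2.INTER_CUBIC),alpha=1.6))
for n,uv,z in [("a_post",(354,259),.18),("a_pin",(396,270),.155),("b_post",(260,213),.18),("b_pin",(262,263),.155),("grip",(263,236),.169),("capL",(176,262),.158),("capR",(470,291),.158)]:
    print(n,np.round(atz(c,uv,z),3))
for n,t in [("rack","rack"),("grip","rack_grip"),("hook","hook_a")]:
    for r in cut_out("top",t):
        m=r["mask"]; ys,xs=np.nonzero(m); print(n,r["conf"],xs.mean(),ys.mean(),cv2.minAreaRect(np.c_[xs,ys].astype(np.float32)))
g=cv2.cvtColor(im,cv2.COLOR_BGR2GRAY)
for u in range(200,460,40): print(u,g[245:310,u].tolist())
```

```text
Traceback (most recent call last):
  File "h.py", line 7, in atz
    o,d=ray(c,uv); return o+d*(z-o[2])/d[2]
                                       ~^^^
IndexError: invalid index to scalar variable.
```

View pics/top1.png

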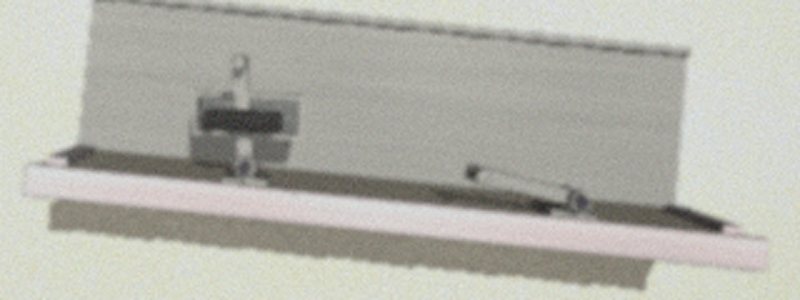

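```bash
sed -i 's/np.array(c\["rotation"\])/R.from_euler("xyz",c["rotation"]).as_matrix()/g' h.py
python3 - <<'E'
from h import *
c=read_camera("top"); im=cv2.cvtColor(c["color"],cv2.COLOR_RGB2BGR)
P={}
for n,uv,z in [("a_post",(354.3,257.5),.18),("a_pin",(397,270),.157),("b_post",(261,213.5),.18),("b_pin",(263,260),.157),("grip",(261.8,238),.174),("capFL",(177,255.5),.158),("capFR",(471,285),.158),("capNL",(174,268),.158),("capNR",(470,297.5),.158)]:
    P[n]=atz(c,uv,z); print(n,np.round(P[n],4))
d=P["capFL"]-P["capFR"]; d=d[:2]/np.linalg.norm(d[:2]); n=np.array([d[1],-d[0]]); print("len",np.linalg.norm(P["capFL"]-P["capFR"]),"y axis",d,"x axis",n,"yaw",np.arctan2(n[1],n[0]))
O=(P["capFL"]+P["capFR"])[:2]/2-0.002*n; print("O",O)
for k in P: q=P[k][:2]-O; print(k,np.round([q@n,q@d],4))
for a,b in (("a_pin","a_post"),("b_pin","b_post")): 
    v=(P[b]-P[a])[:2]; print(np.linalg.norm(v), "angle from panel x, ccw",np.arctan2(v@d,v@n))
s=read_camera("scene")
for t in ["a_post","b_post","grip","capFL","capFR"]: print(t,np.round(proj(s,P[t]),1))
for n,t in [("grip","rack_grip"),("hook","hook_a")]:
    for r in cut_out("top",t):
        ys,xs=np.nonzero(r["mask"]); print(n,r["conf"],xs.mean(),ys.mean(),cv2.minAreaRect(np.c_[xs,ys].astype(np.float32)))
cr=cv2.cvtColor(s["color"],cv2.COLOR_RGB2BGR)[90:240,170:410]; cv2.imwrite("pics/scene1.png",cv2.convertScaleAbs(cv2.resize(cr,None,fx=3.3,fy=3.3,interpolation=cv2.INTER_CUBIC),alpha=1.7))
E
```

```text
a_post [ 0.4838 -0.1058  0.18  ]
a_pin [ 0.4617 -0.1821  0.157 ]
b_post [0.553  0.0472 0.18  ]
b_pin [0.4746 0.0436 0.157 ]
grip [0.5126 0.0455 0.174 ]
capFL [0.4798 0.1894 0.158 ]
capFR [ 0.4391 -0.3052  0.158 ]
capNL [0.4587 0.1939 0.158 ]
capNR [ 0.4183 -0.3033  0.158 ]
len 0.4962508610887475 y axis [0.08219293 0.99661644] x axis [ 0.99661644 -0.08219293] yaw -0.08228575612457309
O [ 0.45745553 -0.05770885]
a_post [ 0.0302 -0.0458]
a_pin [ 0.0145 -0.1236]
b_post [0.0866 0.1124]
b_pin [0.0088 0.1024]
grip [0.0465 0.1074]
capFL [0.002  0.2481]
capFR [ 0.002  -0.2481]
capNL [-0.0194  0.2509]
capNR [-0.0188 -0.248 ]
0.07945189907504456 angle from panel x, ccw 1.3708153895626685
0.07846467804785474 angle from panel x, ccw 0.12822713240941008
a_post [248.  126.1]
b_post [302.7 172.8]
grip [312.  161.6]
capFL [393.6 182.8]
capFR [179.4  96.4]
grip 0.72 264.68955223880596 235.9671641791045 ((264.5, 235.5), (17.0, 43.0), 90.0)
hook 0.75 371.4727272727273 263.5018181818182 ((371.558837890625, 263.7647399902344), (42.20119857788086, 7.033533096313477), 14.03624439239502)
hook 0.75 261.6436170212766 229.86702127659575 ((261.5171813964844, 232.01608276367188), (40.111061096191406, 6.163244247436523), 88.09085083007812)
```

View pics/scene1.png

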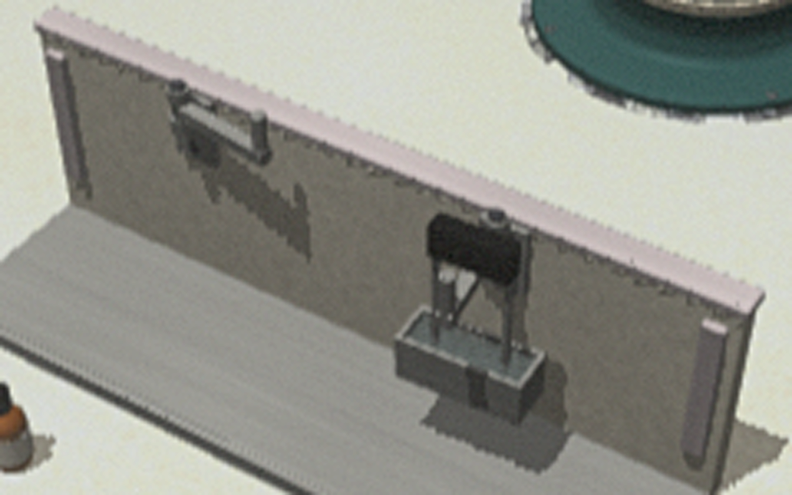

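The zoomed scene view agrees with the measurement: post a shows at about (248,125), and I predicted (248,126). That is enough to start moving.

```bash
cat >> h.py <<'E'
import json,os
O=np.array([0.4575,-0.0577]); n=np.array([0.9966,-0.0822]); d=np.array([0.0822,0.9966]); PY=-0.0823
def W(px,py): return O+px*n+py*d
def Pn(x,y): q=np.array([x,y])-O; return np.array([q@n,q@d])
def start():
    o=get_obs(); return np.array([*o["tcp_pos"],o["ee_rot"][2]])
def cmd():   # commanded x,y,z,yaw (tool pointing down)
    return np.array(json.load(open("cmd.json"))) if os.path.exists("cmd.json") else start()
def plan(T,save=False):  # T: panel x,y,z, yaw relative to panel -> rows
    c=cmd(); rows=[]
    for px,py,z,yw in T:
        w=W(px,py); dx,dy=w-c[:2]; cy,sy=np.cos(c[3]),np.sin(c[3])
        rows.append([[round(100*(cy*dx+sy*dy),2),round(100*(sy*dx-cy*dy),2),round(-100*(z-c[2]),2)],[0,0,round(c[3]-(yw+PY),3)]])
    json.dump([*W(T[-1][0],T[-1][1]),T[-1][2],T[-1][3]+PY],open("cmd.json","w"))
    print(rows)
def now():
    o=get_obs(); p=o["tcp_pos"]; f=o["force"]
    print("t",round(o["time_s"],2),"panel",np.round([*Pn(*p[:2]),p[2]],4),"yaw",round(o["ee_rot"][2]-PY,3),"rp",np.round(o["ee_rot"][:2],3),"F panel",np.round([f[:2]@n,f[:2]@d,f[2]],2),"cmd",np.round([*Pn(*cmd()[:2]),*cmd()[2:]],4))
E
python3 -c "
from h import *
plan([(0.002,-0.040,.225,np.pi/2+1.37)])"
```

```text
[[[np.float64(39.73), np.float64(-38.04), np.float64(-0.26)], [0, 0, np.float64(-2.518)]]]
```

Request:
{"api": "move_arm", "payload": {"motion": [[[39.73,-38.04,-0.26],[0,0,-2.518],1],[[39.73,-38.04,-0.26],[0,0,-2.518],1],[[39.73,-38.04,-0.26],[0,0,-2.518],1],[[39.73,-38.04,-0.26],[0,0,-2.518],1],[[39.73,-38.04,-0.26],[0,0,-2.518],1],[[39.73,-38.04,-0.26],[0,0,-2.518],1],[[39.73,-38.04,-0.26],[0,0,-2.518],1],[[39.73,-38.04,-0.26],[0,0,-2.518],1],[[39.73,-38.04,-0.26],[0,0,-2.518],1],[[39.73,-38.04,-0.26],[0,0,-2.518],1],[[39.73,-38.04,-0.26],[0,0,-2.518],1],[[39.73,-38.04,-0.26],[0,0,-2.518],1],[[39.73,-38.04,-0.26],[0,0,-2.518],1],[[39.73,-38.04,-0.26],[0,0,-2.518],1],[[39.73,-38.04,-0.26],[0,0,-2.518],1],[[39.73,-38.04,-0.26],[0,0,-2.518],1],[[39.73,-38.04,-0.26],[0,0,-2.518],1],[[39.73,-38.04,-0.26],[0,0,-2.518],1],[[39.73,-38.04,-0.26],[0,0,-2.518],1],[[39.73,-38.04,-0.26],[0,0,-2.518],1]]}}

```text
time_s: 2.92
tcp_pos: [0.4562, -0.0978, 0.2251]
ee_rot: [-3.141, 0.0, 2.847]
force: [-0.1, -0.8, 0.0]
finger_gap: 0.0005
finger_force: 0.0
```

```bash
python3 -c "
from h import *
now()
c=read_camera('wrist'); print(np.round(c['hand_eye'],3).tolist())
cv2.imwrite('pics/w0.png',cv2.cvtColor(c['color'],cv2.COLOR_RGB2BGR))"
```

```text
t 2.92 panel [ 0.002  -0.04    0.2251] yaw 2.929 rp [-3.141  0.   ] F panel [-0.   -0.8   0.04] cmd [ 2.0000e-03 -4.0000e-02  2.2500e-01  2.8585e+00]
[[-0.0, -0.971, -0.239, 0.07], [1.0, 0.0, -0.001, 0.0], [0.001, -0.239, 0.971, -0.162], [0.0, 0.0, 0.0, 1.0]]
```

View pics/w0.png

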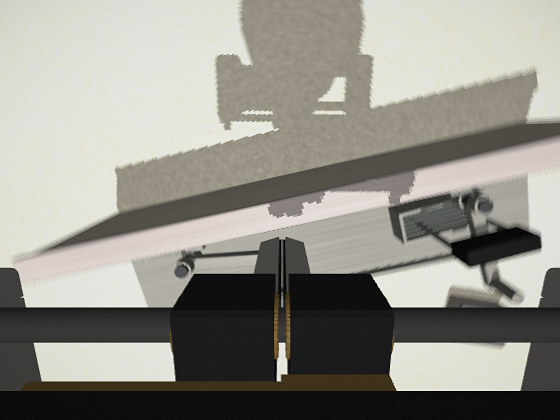

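The wrist view shows the closed fingers over the cap at (282,260), behind folded hook a. Its pin is at (183,268), with the bar running right. The rack is at (497,245). Next I descend and swing hook a out.

```bash
cat >> h.py <<'E'
PA=np.array([0.015,-0.115])
def fc(th,off=0.013,pin=PA,r=0.07,side=1):
    p=pin+r*np.array([np.cos(th),np.sin(th)])+side*off*np.array([-np.sin(th),np.cos(th)]); return p
def arcA(ths,z=.180): return [(*fc(t),z,np.pi/2+t) for t in ths]
E
python3 -c "
from h import *
T=[(0.002,-0.042,.180,np.pi/2+1.5)]*4+arcA(np.linspace(1.5,.32,16))
plan(T)" | sed 's/np.float64(\([^)]*\))/\1/g'; python3 - <<'E'
E
sed -i 's/print(rows)/print(str(rows).replace("np.float64(","").replace(")",""))/' h.py
```

```text
[[[-0.04, -0.2, 4.5], [0, 0, -0.13]], [[-0.04, -0.2, 4.5], [0, 0, -0.13]], [[-0.04, -0.2, 4.5], [0, 0, -0.13]], [[-0.04, -0.2, 4.5], [0, 0, -0.13]], [[-0.57, -0.32, 4.5], [0, 0, -0.13]], [[-1.11, -0.17, 4.5], [0, 0, -0.051]], [[-1.66, -0.06, 4.5], [0, 0, 0.027]], [[-2.22, 0.01, 4.5], [0, 0, 0.106]], [[-2.78, 0.03, 4.5], [0, 0, 0.185]], [[-3.34, 0.01, 4.5], [0, 0, 0.263]], [[-3.89, -0.06, 4.5], [0, 0, 0.342]], [[-4.44, -0.17, 4.5], [0, 0, 0.421]], [[-4.98, -0.32, 4.5], [0, 0, 0.499]], [[-5.51, -0.52, 4.5], [0, 0, 0.578]], [[-6.01, -0.75, 4.5], [0, 0, 0.657]], [[-6.5, -1.03, 4.5], [0, 0, 0.735]], [[-6.97, -1.34, 4.5], [0, 0, 0.814]], [[-7.41, -1.69, 4.5], [0, 0, 0.893]], [[-7.82, -2.07, 4.5], [0, 0, 0.971]], [[-8.19, -2.48, 4.5], [0, 0, 1.05]]]
```

Request:
{"api": "move_arm", "payload": {"motion": [[[0,-0.2,4.5],[0,0,-0.13],1],[[0,-0.2,4.5],[0,0,-0.13],1],[[0,-0.2,4.5],[0,0,-0.13],1],[[-0.57,-0.32,4.5],[0,0,-0.13],1],[[-1.11,-0.17,4.5],[0,0,-0.051],1],[[-1.66,-0.06,4.5],[0,0,0.027],1],[[-2.22,0.01,4.5],[0,0,0.106],1],[[-2.78,0.03,4.5],[0,0,0.185],1],[[-3.34,0.01,4.5],[0,0,0.263],1],[[-3.89,-0.06,4.5],[0,0,0.342],1],[[-4.44,-0.17,4.5],[0,0,0.421],1]]}}

```text
time_s: 3.88
tcp_pos: [0.4993, -0.1122, 0.1818]
ee_rot: [3.141, 0.001, 2.412]
force: [0.1, 4.7, 0.1]
finger_gap: 0.0005
finger_force: 1.7
```

```bash
python3 -c "
from h import *
now();print(fc(1.5-.0787*7))"
```

```text
t 3.88 panel [ 0.0462 -0.0508  0.1818] yaw 2.495 rp [3.141e+00 1.000e-03] F panel [-0.29  4.7   0.14] cmd [ 0.0774 -0.0806  0.18    1.8085]
[ 0.04520145 -0.05052619]
```

```bash
python3 -c "
from h import *
t=1.5-1.18/15*7
json.dump([*W(*fc(t)),.180,np.pi/2+t+PY],open('cmd.json','w'))
plan(arcA(np.linspace(t-.07,.32,9)))"
```

```text
[[[-0.49, 0.07, -0.0], [0, 0, 0.07]], [[-0.99, 0.11, -0.0], [0, 0, 0.14]], [[-1.49, 0.12, -0.0], [0, 0, 0.21]], [[-1.98, 0.09, -0.0], [0, 0, 0.28]], [[-2.48, 0.02, -0.0], [0, 0, 0.35]], [[-2.96, -0.08, -0.0], [0, 0, 0.42]], [[-3.44, -0.21, -0.0], [0, 0, 0.49]], [[-3.91, -0.38, -0.0], [0, 0, 0.559]], [[-4.37, -0.58, -0.0], [0, 0, 0.629]]]
```

Request:
{"api": "move_arm", "payload": {"motion": [[[-0.49,0.07,0],[0,0,0.07],1],[[-0.99,0.11,0],[0,0,0.14],1],[[-1.49,0.12,0],[0,0,0.21],1],[[-1.98,0.09,0],[0,0,0.28],1],[[-2.48,0.02,0],[0,0,0.35],1],[[-2.96,-0.08,0],[0,0,0.42],1],[[-3.44,-0.21,0],[0,0,0.49],1],[[-3.91,-0.38,0],[0,0,0.56],1],[[-4.37,-0.58,0],[0,0,0.63],1],[[-4.37,-0.58,0],[0,0,0.63],1]]}}

```text
time_s: 4.72
tcp_pos: [0.5285, -0.1462, 0.1819]
ee_rot: [3.139, 0.001, 1.782]
force: [0.1, 0.4, 0.5]
finger_gap: 0.0003
finger_force: 0.1
```

```bash
python3 -c "
from h import *
now()
c=read_camera('top')
cr=cv2.cvtColor(c['color'],cv2.COLOR_RGB2BGR)[180:300,220:480]; cv2.imwrite('pics/top2.png',cv2.convertScaleAbs(cv2.resize(cr,None,fx=3,fy=3,interpolation=cv2.INTER_CUBIC),alpha=1.6))
plan(arcA([.28,.24,.21,.18]))"
```

```text
t 4.72 panel [ 0.078  -0.0823  0.1819] yaw 1.865 rp [3.139e+00 1.000e-03] F panel [0.06 0.39 0.54] cmd [ 0.0774 -0.0806  0.18    1.8085]
[[[-0.28, 0.05, -0.0], [0, 0, 0.04]], [[-0.56, 0.08, -0.0], [0, 0, 0.08]], [[-0.78, 0.1, -0.0], [0, 0, 0.11]], [[-0.99, 0.11, -0.0], [0, 0, 0.14]]]
```

View pics/top2.png

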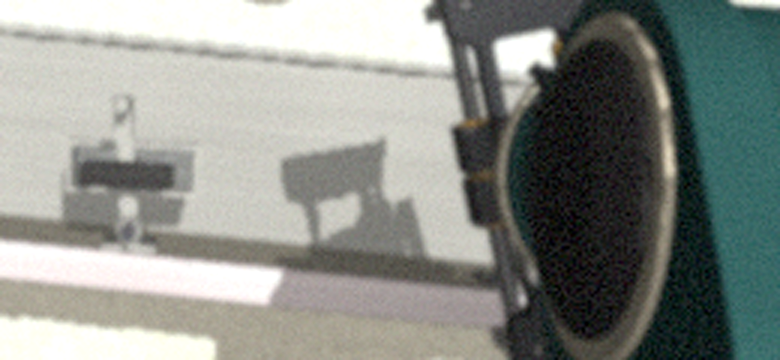

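The zoomed top view shows the arm hiding hook a, and the rack untouched at (125,172). I'll press on in small steps.

Request:
{"api": "move_arm", "payload": {"motion": [[[-0.28,0.05,0],[0,0,0.04],1],[[-0.56,0.08,0],[0,0,0.08],1],[[-0.78,0.1,0],[0,0,0.11],1],[[-1.0,0.11,0],[0,0,0.14],1],[[-1.0,0.11,0],[0,0,0.14],1]]}}

```text
time_s: 5.18
tcp_pos: [0.531, -0.1553, 0.1808]
ee_rot: [3.14, 0.0, 1.648]
force: [1.9, 2.9, 2.4]
finger_gap: 0.0003
finger_force: 1.6
```

```bash
python3 -c "
from h import *
now()
plan(arcA([.16,.14,.12]))"
```

```text
t 5.18 panel [ 0.0813 -0.0913  0.1808] yaw 1.73 rp [3.14 0.  ] F panel [1.62 3.03 2.44] cmd [ 0.0815 -0.0897  0.18    1.6685]
[[[-0.14, 0.02, -0.0], [0, 0, 0.02]], [[-0.28, 0.05, -0.0], [0, 0, 0.04]], [[-0.42, 0.07, -0.0], [0, 0, 0.06]]]
```

Request:
{"api": "move_arm", "payload": {"motion": [[[-0.14,0.02,0],[0,0,0.02],1],[[-0.28,0.05,0],[0,0,0.04],1],[[-0.42,0.07,0],[0,0,0.06],1],[[-0.42,0.07,0],[0,0,0.06],1]]}}

```text
time_s: 5.52
tcp_pos: [0.5313, -0.1597, 0.18]
ee_rot: [-3.141, 0.0, 1.588]
force: [1.5, 2.1, 2.1]
finger_gap: 0.0004
finger_force: 1.2
```

```bash
python3 -c "
from h import *
now()
plan(arcA([.10,.08,.06]))"
```

```text
t 5.52 panel [ 0.0819 -0.0956  0.18  ] yaw 1.67 rp [-3.141  0.   ] F panel [1.32 2.18 2.08] cmd [ 0.0829 -0.0937  0.18    1.6085]
[[[-0.14, 0.02, -0.0], [0, 0, 0.02]], [[-0.28, 0.05, -0.0], [0, 0, 0.04]], [[-0.42, 0.07, -0.0], [0, 0, 0.06]]]
```

Request:
{"api": "move_arm", "payload": {"motion": [[[-0.14,0.02,0],[0,0,0.02],1],[[-0.28,0.05,0],[0,0,0.04],1],[[-0.42,0.07,0],[0,0,0.06],1],[[-0.42,0.07,0],[0,0,0.06],1]]}}

```text
time_s: 5.85
tcp_pos: [0.5321, -0.164, 0.18]
ee_rot: [-3.141, 0.0, 1.527]
force: [1.5, 1.1, 0.5]
finger_gap: 0.0004
finger_force: 1.0
```

```bash
python3 -c "
from h import *
now()
plan(arcA([.05,.04,.03]))"
```

```text
t 5.85 panel [ 0.0831 -0.0998  0.18  ] yaw 1.61 rp [-3.141  0.   ] F panel [1.37 1.26 0.5 ] cmd [ 0.0841 -0.0978  0.18    1.5485]
[[[-0.07, 0.01, -0.0], [0, 0, 0.01]], [[-0.14, 0.02, -0.0], [0, 0, 0.02]], [[-0.21, 0.04, -0.0], [0, 0, 0.03]]]
```

Request:
{"api": "move_arm", "payload": {"motion": [[[-0.07,0.01,0],[0,0,0.01],1],[[-0.14,0.02,0],[0,0,0.02],1],[[-0.21,0.04,0],[0,0,0.03],1],[[-0.21,0.04,0],[0,0,0.03],1]]}}

```text
time_s: 6.18
tcp_pos: [0.5324, -0.1654, 0.18]
ee_rot: [-3.141, -0.001, 1.499]
force: [2.4, 4.1, 2.0]
finger_gap: 0.0005
finger_force: 2.4
```

```bash
python3 -c "
from h import *
now()
r=cut_out('top','hook_a')
read_camera('scene')
for n in ['scene']:
  for t in ['post_a','hook_a']: print(t,[(round(r['conf'],2),np.round(r['rect'],0).tolist()) for r in cut_out(n,t)][:3])
c=read_camera('scene')
cr=cv2.cvtColor(c['color'],cv2.COLOR_RGB2BGR)[90:210,190:350]; cv2.imwrite('pics/s2.png',cv2.convertScaleAbs(cv2.resize(cr,None,fx=5,fy=5,interpolation=cv2.INTER_CUBIC),alpha=1.6))
for th in (.2,.1,0,-.1): 
  p=PA+.07*np.array([np.cos(th),np.sin(th)]); print(th,proj(c,[*W(*p),.18]))
plan(arcA([.02,.01,0.0]))"
```

```text
t 6.18 panel [ 0.0835 -0.1012  0.18  ] yaw 1.581 rp [-3.141e+00 -1.000e-03] F panel [2.04 4.31 1.98] cmd [ 0.0846 -0.0999  0.18    1.5185]
post_a [(0.27, [290.0, 298.0, 48.0, 46.0])]
hook_a [(0.46, [212.0, 133.0, 21.0, 24.0]), (0.46, [310.0, 182.0, 11.0, 18.0])]
0.2 [207.90461383 131.12130759]
0.1 [204.72452571 130.20231862]
0 [201.76223722 129.08526134]
-0.1 [199.04920344 127.78411496]
[[[-0.07, 0.01, -0.0], [0, 0, 0.01]], [[-0.14, 0.02, -0.0], [0, 0, 0.02]], [[-0.21, 0.04, -0.0], [0, 0, 0.03]]]
```

View pics/s2.png

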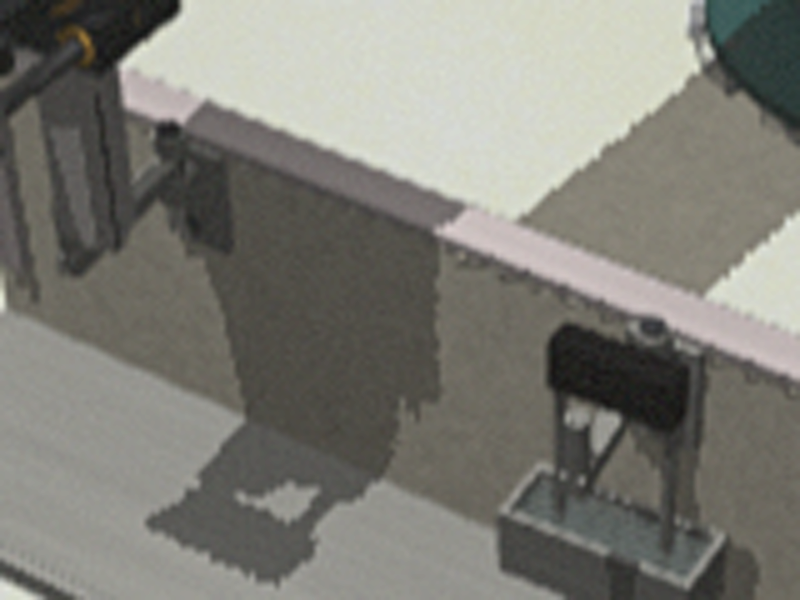

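The scene crop shows hook a's bar running out from its pin at (168,135) to the fingers at (110,215), so the hook is following. The rack still hangs at (620,370).

Request:
{"api": "move_arm", "payload": {"motion": [[[-0.07,0.01,0],[0,0,0.01],1],[[-0.14,0.02,0],[0,0,0.02],1],[[-0.21,0.04,0],[0,0,0.03],1],[[-0.21,0.04,0],[0,0,0.03],1]]}}

```text
time_s: 6.77
tcp_pos: [0.5328, -0.1668, 0.1799]
ee_rot: [-3.141, -0.001, 1.469]
force: [1.4, 7.9, 1.5]
finger_gap: 0.0003
finger_force: 4.2
```

```bash
python3 -c "
from h import *
now()
plan(arcA([-.01,-.02,-0.03]))"
```

```text
t 6.77 panel [ 0.084  -0.1026  0.1799] yaw 1.552 rp [-3.141e+00 -1.000e-03] F panel [0.7  8.   1.48] cmd [ 0.085  -0.102   0.18    1.4885]
[[[-0.07, 0.01, -0.0], [0, 0, 0.01]], [[-0.14, 0.02, -0.0], [0, 0, 0.02]], [[-0.21, 0.04, -0.0], [0, 0, 0.03]]]
```

Request:
{"api": "move_arm", "payload": {"motion": [[[-0.07,0.01,0],[0,0,0.01],1],[[-0.14,0.02,0],[0,0,0.02],1],[[-0.21,0.04,0],[0,0,0.03],1],[[-0.21,0.04,0],[0,0,0.03],1]]}}

```text
time_s: 7.1
tcp_pos: [0.5331, -0.1689, 0.18]
ee_rot: [-3.142, -0.001, 1.44]
force: [3.4, 8.1, 1.8]
finger_gap: 0.0005
finger_force: 4.3
```

```bash
python3 -c "
from h import *
now()
plan(arcA([-.04,-.05,-0.06]))"
```

```text
t 7.1 panel [ 0.0845 -0.1046  0.18  ] yaw 1.522 rp [-3.142e+00 -1.000e-03] F panel [2.72 8.33 1.79] cmd [ 0.0854 -0.1041  0.18    1.4585]
[[[-0.07, 0.01, -0.0], [0, 0, 0.01]], [[-0.14, 0.02, -0.0], [0, 0, 0.02]], [[-0.21, 0.04, -0.0], [0, 0, 0.03]]]
```

Request:
{"api": "move_arm", "payload": {"motion": [[[-0.07,0.01,0],[0,0,0.01],1],[[-0.14,0.02,0],[0,0,0.02],1],[[-0.21,0.03,0],[0,0,0.03],1],[[-0.21,0.03,0],[0,0,0.03],1]]}}

```text
time_s: 7.43
tcp_pos: [0.5333, -0.1711, 0.1801]
ee_rot: [3.141, -0.001, 1.41]
force: [3.7, 8.4, 1.3]
finger_gap: 0.0006
finger_force: 4.4
```

```bash
python3 -c "
from h import *
now()
plan(arcA([-.07,-0.08]))"
```

```text
t 7.43 panel [ 0.0849 -0.1067  0.1801] yaw 1.492 rp [ 3.141e+00 -1.000e-03] F panel [2.98 8.72 1.3 ] cmd [ 0.0857 -0.1062  0.18    1.4285]
[[[-0.07, 0.01, -0.0], [0, 0, 0.01]], [[-0.14, 0.02, -0.0], [0, 0, 0.02]]]
```

Request:
{"api": "move_arm", "payload": {"motion": [[[-0.07,0.01,0],[0,0,0.01],1],[[-0.14,0.02,0],[0,0,0.02],1],[[-0.14,0.02,0],[0,0,0.02],1]]}}

```text
time_s: 7.68
tcp_pos: [0.5334, -0.1725, 0.1801]
ee_rot: [3.141, -0.001, 1.39]
force: [4.4, 7.8, 1.6]
finger_gap: 0.0006
finger_force: 4.4
```

```bash
python3 -c "
from h import *
now()
plan(arcA([-.09,-.1]))"
```

```text
t 7.68 panel [ 0.0851 -0.1081  0.1801] yaw 1.472 rp [ 3.141e+00 -1.000e-03] F panel [3.73 8.16 1.62] cmd [ 0.0858 -0.1076  0.18    1.4085]
[[[-0.07, 0.01, -0.0], [0, 0, 0.01]], [[-0.14, 0.02, -0.0], [0, 0, 0.02]]]
```

Request:
{"api": "move_arm", "payload": {"motion": [[[-0.07,0,0],[0,0,0.01],1],[[-0.14,0,0],[0,0,0.02],1],[[-0.14,0,0],[0,0,0.02],1]]}}

```text
time_s: 7.93
tcp_pos: [0.5334, -0.1738, 0.1803]
ee_rot: [3.14, -0.001, 1.37]
force: [6.3, 7.8, 1.4]
finger_gap: 0.0008
finger_force: 4.5
```

```bash
python3 -c "
from h import *
now()"
```

```text
t 7.93 panel [ 0.0852 -0.1095  0.1803] yaw 1.452 rp [ 3.14e+00 -1.00e-03] F panel [5.64 8.31 1.43] cmd [ 0.0859 -0.109   0.18    1.3885]
```

Request:
{"api": "move_arm", "payload": {"motion": [[[-0.05,0.06,0],[0,0,0],1],[[-0.1,0.06,0],[0,0,0],1],[[-0.1,0.06,0],[0,0,0],1]]}}

```text
time_s: 8.18
tcp_pos: [0.5335, -0.1747, 0.1801]
ee_rot: [3.141, -0.002, 1.37]
force: [3.9, 8.3, 1.0]
finger_gap: 0.0003
finger_force: 4.9
```

```bash
python3 -c "
from h import *
now()"
```

```text
t 8.18 panel [ 0.0854 -0.1104  0.1801] yaw 1.453 rp [ 3.141e+00 -2.000e-03] F panel [3.19 8.55 1.02] cmd [ 0.0859 -0.109   0.18    1.3885]
```

Still moving at about 9 N, so the stop is not reached yet.

Request:
{"api": "move_arm", "payload": {"motion": [[[-0.05,0,0],[0,0,0],1],[[-0.1,0,0],[0,0,0],1],[[-0.1,0,0],[0,0,0],1]]}}

```text
time_s: 8.43
tcp_pos: [0.5334, -0.1752, 0.1801]
ee_rot: [3.141, -0.002, 1.371]
force: [4.4, 10.9, 1.1]
finger_gap: 0.0004
finger_force: 6.0
```

```bash
python3 -c "
from h import *
now()"
```

```text
t 8.43 panel [ 0.0854 -0.1109  0.1801] yaw 1.453 rp [ 3.141e+00 -2.000e-03] F panel [ 3.46 11.23  1.15] cmd [ 0.0859 -0.109   0.18    1.3885]
```

Request:
{"api": "move_arm", "payload": {"motion": [[[-0.04,0,0],[0,0,0],1],[[-0.04,0,0],[0,0,0],1],[[-0.04,0,0],[0,0,0],1]]}}

```text
time_s: 8.68
tcp_pos: [0.5334, -0.1754, 0.1801]
ee_rot: [3.141, -0.002, 1.371]
force: [5.5, 11.6, 1.2]
finger_gap: 0.0004
finger_force: 6.5
```

```bash
python3 -c "
from h import *
now()"
```

```text
t 8.68 panel [ 0.0854 -0.1111  0.1801] yaw 1.453 rp [ 3.141e+00 -2.000e-03] F panel [ 4.52 12.05  1.15] cmd [ 0.0859 -0.109   0.18    1.3885]
```

Request:
{"api": "move_arm", "payload": {"motion": [[[-0.03,0.08,0],[0,0,0],1],[[-0.03,0.08,0],[0,0,0],1],[[-0.03,0.08,0],[0,0,0],1]]}}

```text
time_s: 8.93
tcp_pos: [0.5337, -0.1757, 0.1799]
ee_rot: [-3.141, -0.002, 1.371]
force: [1.9, 13.1, 1.9]
finger_gap: 0.0004
finger_force: 6.8
```

```bash
python3 -c "
from h import *
now()"
```

```text
t 8.93 panel [ 0.0856 -0.1113  0.1799] yaw 1.453 rp [-3.141e+00 -2.000e-03] F panel [ 0.83 13.22  1.89] cmd [ 0.0859 -0.109   0.18    1.3885]
```

Home: 13 N with no further motion. Next I retreat and look at the rack from above.

```bash
python3 -c "
from h import *
json.dump(list(start()),open('cmd.json','w'))
plan([(.086,-.09,.18,np.pi/2-.118),(.086,-.085,.22,np.pi/2-.118),(.05,.03,.26,np.pi/2)])"
```

```text
[[[2.12, -0.21, -0.01], [0, 0, 0.001]], [[2.62, -0.27, -4.01], [0, 0, 0.001]], [[13.62, -5.19, -8.01], [0, 0, -0.117]]]
```

Request:
{"api": "move_arm", "payload": {"motion": [[[2.1,-0.2,0],[0,0,0],1],[[2.6,-0.3,-4],[0,0,0],1],[[13.6,-5.2,-8],[0,0,-0.117],0.36],[[13.6,-5.2,-8],[0,0,-0.117],0.36],[[13.6,-5.2,-8],[0,0,-0.117],0.36],[[13.6,-5.2,-8],[0,0,-0.117],0.36],[[13.6,-5.2,-8],[0,0,-0.117],0.36],[[13.6,-5.2,-8],[0,0,-0.117],0.36]]}}

```text
time_s: 9.6
tcp_pos: [0.5095, -0.0351, 0.2598]
ee_rot: [-3.141, 0.001, 1.486]
force: [-0.1, -0.8, -0.9]
finger_gap: 0.0294
finger_force: 0.0
```

```bash
cat >> h.py <<'E'
def wcam():
    o=get_obs(); c=dict(read_camera("wrist")); Rt=R.from_euler("xyz",o["ee_rot"]); H=np.array(c["hand_eye"])
    c["origin"]=np.array(o["tcp_pos"])+Rt.apply(H[:3,3]); c["rotation"]=(Rt*R.from_matrix(H[:3,:3])).as_euler("xyz"); return c
E
python3 -c "
from h import *
now()
c=wcam()
for t in ['rack_grip','hook_a','post_a']:
  for r in cut_out('wrist',t):
    ys,xs=np.nonzero(r['mask']); b=cv2.minAreaRect(np.c_[xs,ys].astype(np.float32)); print(t,round(r['conf'],2),np.round(r['rect']),b)
    print([np.round(Pn(*atz(c,q,.179 if t!='hook_a' else .155)[:2]),4).tolist() for q in [b[0],*cv2.boxPoints(b)]])
cv2.imwrite('pics/w1.png',cv2.convertScaleAbs(cv2.cvtColor(c['color'],cv2.COLOR_RGB2BGR),alpha=1.4))
c=read_camera('top'); cr=cv2.cvtColor(c['color'],cv2.COLOR_RGB2BGR)[180:300,220:480]
for t in ['hook_a']:
  for r in cut_out('top',t):
    ys,xs=np.nonzero(r['mask']); b=cv2.minAreaRect(np.c_[xs,ys].astype(np.float32)); print(t,round(r['conf'],2),b)
    print([np.round(Pn(*atz(c,q,.155)[:2]),4).tolist() for q in [b[0],*cv2.boxPoints(b)]])
cr=cv2.convertScaleAbs(cv2.resize(cr,None,fx=3,fy=3,interpolation=cv2.INTER_CUBIC),alpha=1.6)
w=cv2.imread('pics/w1.png')
cv2.imwrite('pics/m1.png',np.vstack([cv2.resize(w,None,fx=.7,fy=.7),cv2.resize(cr,(392,181))]))"
```

```text
t 9.6 panel [0.0499 0.0268 0.2598] yaw 1.568 rp [-3.141e+00  1.000e-03] F panel [-0.05 -0.77 -0.94] cmd [0.05   0.03   0.26   1.4885]
rack_grip 0.83 [278. 120.  37.  92.] ((277.9092712402344, 118.50413513183594), (85.91129302978516, 33.01136779785156), 87.39744567871094)
[[0.0466, 0.106], [0.0336, 0.1348], [0.057, 0.1358], [0.0603, 0.0754], [0.0354, 0.0743]]
rack_grip 0.53 [283. 366.  85.  32.] ((283.6551208496094, 364.56634521484375), (84.49095916748047, 26.173076629638672), 3.9724957942962646)
[[0.0505, -0.1048], [0.0118, -0.1154], [0.0143, -0.0883], [0.0886, -0.0944], [0.0878, -0.1218]]
hook_a 0.93 [294. 112.  87.  25.] ((292.1917419433594, 113.2275161743164), (14.135648727416992, 91.11067199707031), 80.13418579101562)
[[0.0578, 0.111], [0.0208, 0.1105], [0.0923, 0.1221], [0.0947, 0.1116], [0.0224, 0.0996]]
hook_a 0.72 [291. 366.  82.  34.] ((287.2696228027344, 363.70819091796875), (80.73729705810547, 27.16558837890625), 6.709836959838867)
[[0.0542, -0.1237], [0.0131, -0.1337], [0.0171, -0.1031], [0.0947, -0.1138], [0.0925, -0.1449]]
post_a 0.91 [289. 366.  80.  27.] ((288.1138610839844, 364.86138916015625), (80.39900207519531, 27.960546493530273), 5.710592269897461)
[[0.0545, -0.1051], [0.0173, -0.1155], [0.0206, -0.0866], [0.0911, -0.095], [0.0895, -0.1242]]
post_a 0.88 [290. 114.  90.  30.] ((291.2935791015625, 113.35672760009766), (15.212359428405762, 91.67052459716797), 79.76519775390625)
[[0.0563, 0.1096], [0.0224, 0.1092], [0.0879, 0.1203], [0.0902, 0.11], [0.0241, 0.0986]]
hook_a 0.19 ((252.0, 235.5), (17.0, 20.0), 90.0)
[[0.0479, 0.1252], [0.0606, 0.1436], [0.0639, 0.1097], [0.0352, 0.1068], [0.0319, 0.1407]]
```

View pics/m1.png

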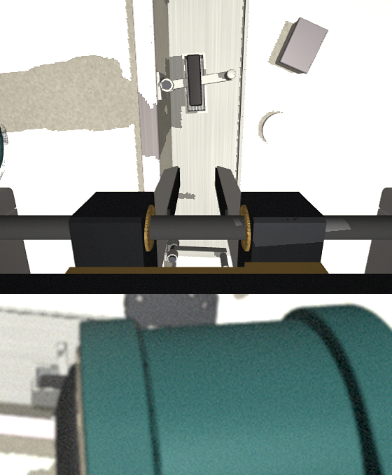

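The wrist view (upper part, scaled 0.7) shows the rack's grip at (195,81). Hook b's pin is at (167,85) and its post at (230,75). Hook a, now out, has its pin at (171,258) and its post near (224,256). The lower part, from the top camera, is blocked by the arm.

```bash
python3 -c "
from h import *
c=wcam()
im=c['color']
for n,q,z in [('bpin',(238.6,121.4),.17),('bpost',(328.6,107),.18),('apin',(244.3,369),.17),('apost',(322,364),.18),('g',(278.6,116),.179),('gtop',(267,77),.179),('gbot',(280,157),.179)]:
  print(n,np.round(Pn(*atz(c,q,z)[:2]),4))
g=cv2.cvtColor(im,cv2.COLOR_RGB2GRAY)
m=(g[60:180,240:320]<45).astype(np.uint8); k,l,s,ce=cv2.connectedComponentsWithStats(m); i=1+np.argmax(s[1:,4]); ys,xs=np.nonzero(l==i); b=cv2.minAreaRect(np.c_[xs+240,ys+60].astype(np.float32)); print(b,s[i],[np.round(Pn(*atz(c,q,.179)[:2]),4).tolist() for q in [b[0],*cv2.boxPoints(b)]])
a=cv2.convertScaleAbs(cv2.cvtColor(im,cv2.COLOR_RGB2BGR),alpha=1.3)
cv2.imwrite('pics/m2.png',np.hstack([cv2.resize(a[60:180,215:345],None,fx=3,fy=3,interpolation=2),cv2.resize(a[320:400,215:345],(390,240))[:, :] .repeat(1,0) if 0 else cv2.copyMakeBorder(cv2.resize(a[320:400,215:345],(390,240)),0,120,0,0,0)]))
"
```

```text
bpin [0.0166 0.1046]
bpost [0.0834 0.1141]
apin [ 0.0141 -0.1164]
apost [ 0.0845 -0.1029]
g [0.0472 0.108 ]
gtop [0.0391 0.1346]
gbot [0.0481 0.0784]
((277.5, 114.5), (73.0, 23.0), 90.0) [ 26  18  24  74 308] [[0.0464, 0.1091], [0.0384, 0.134], [0.0547, 0.1339], [0.0549, 0.0828], [0.0376, 0.0829]]
```

View pics/m2.png

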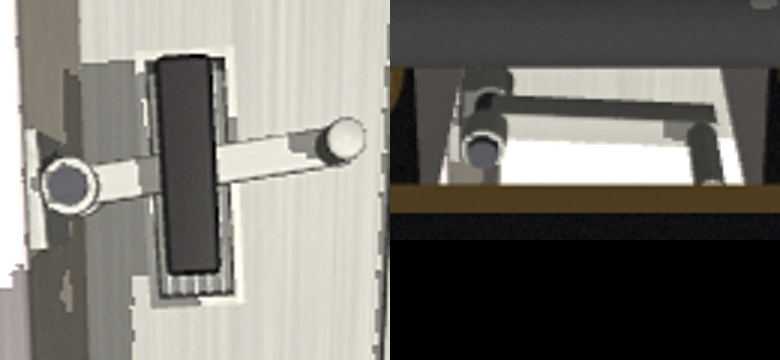

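The wrist crop shows the grip bar from (184,57) to (194,272), turned about 0.05 rad. Hook b's bar runs from (68,185) to (342,140), and hook a's bar is nearly square at (495,105)–(715,112). Now I grasp the rack.

```bash
python3 -c "
from h import *
y=np.pi/2+.05
plan([(.0468,.1085,.21,y),(.0468,.1085,.177,y)])"
```

```text
[[[7.85, -0.32, 5.0], [0, 0, -0.05]], [[7.85, -0.32, 8.3], [0, 0, -0.05]]]
```

Request:
{"api": "move_arm", "payload": {"motion": [[[4,-0.32,0],[0,0,-0.05],0.36],[[7.85,-0.32,3],[0,0,-0.05],0.36],[[7.85,-0.32,5],[0,0,-0.05],0.36],[[7.85,-0.32,5],[0,0,-0.05],0.36],[[7.85,-0.32,5],[0,0,-0.05],0.36]]}}

```text
time_s: 10.37
tcp_pos: [0.5126, 0.0441, 0.2095]
ee_rot: [-3.139, -0.0, 1.537]
force: [0.5, 0.0, 1.3]
finger_gap: 0.0298
finger_force: 0.0
```

```bash
python3 -c "
from h import *
now()"
```

```text
t 10.37 panel [0.0466 0.106  0.2095] yaw 1.62 rp [-3.139 -0.   ] F panel [0.52 0.05 1.28] cmd [0.0468 0.1085 0.177  1.5385]
```

Request:
{"api": "move_arm", "payload": {"motion": [[[0.25,0,1.5],[0,0,0],0.36],[[0.25,0,2.8],[0,0,0],0.36],[[0.25,0,3.25],[0,0,0],0.36],[[0.25,0,3.25],[0,0,0],0.36],[[0.25,0,3.25],[0,0,0],0.36]]}}

```text
time_s: 10.78
tcp_pos: [0.5137, 0.0462, 0.1786]
ee_rot: [3.141, 0.0, 1.536]
force: [-0.3, -0.4, 0.7]
finger_gap: 0.03
finger_force: 0.0
```

```bash
python3 -c "
from h import *
now()"
```

```text
t 10.78 panel [0.0474 0.1081 0.1786] yaw 1.618 rp [3.141 0.   ] F panel [-0.27 -0.4   0.66] cmd [0.0468 0.1085 0.177  1.5385]
```

Request:
{"api": "move_arm", "payload": {"motion": [[[0,0,0.1],[0,0,0],0.6],[[0,0,0.1],[0,0,0],0.7],[[0,0,0.1],[0,0,0],0.8],[[0,0,0.1],[0,0,0],1],[[0,0,0.1],[0,0,0],1],[[0,0,0.1],[0,0,0],1]], "grip_force": 25}}

```text
time_s: 11.28
tcp_pos: [0.5134, 0.0468, 0.1769]
ee_rot: [3.141, 0.0, 1.537]
force: [0.4, -2.1, 3.9]
finger_gap: 0.0139
finger_force: 25.0
```

```bash
python3 -c "
from h import *
now()"
```

```text
t 11.28 panel [0.0471 0.1087 0.1769] yaw 1.619 rp [3.141 0.   ] F panel [ 0.55 -2.02  3.88] cmd [0.0468 0.1085 0.177  1.5385]
```

Request:
{"api": "move_arm", "payload": {"motion": [[[0,0,-0.5],[0,0,0],1],[[0,0,-1.2],[0,0,0],1],[[0,0,-2.0],[0,0,0],1],[[0,0,-2.8],[0,0,0],1],[[0,0,-3.5],[0,0,0],1],[[0,0,-3.8],[0,0,0],1],[[0,0,-3.8],[0,0,0],1],[[0,0,-3.8],[0,0,0],1]]}}

```text
time_s: 11.95
tcp_pos: [0.5131, 0.0468, 0.2146]
ee_rot: [3.142, 0.0, 1.537]
force: [0.1, 0.3, -3.0]
finger_gap: 0.0134
finger_force: 25.0
```

```bash
python3 -c "
from h import *
now()"
```

```text
t 11.95 panel [0.0468 0.1087 0.2146] yaw 1.619 rp [3.142 0.   ] F panel [ 0.05  0.26 -2.99] cmd [0.0468 0.1085 0.177  1.5385]
```

Request:
{"api": "move_arm", "payload": {"motion": [[[0.1,1,0],[0,0,0],1],[[0.25,2.5,0],[0,0,0],1],[[0.37,4.0,0],[0,0,0],1],[[0.5,5.5,0],[0,0,0],1],[[0.65,7.0,0],[0,0,0],1],[[0.75,8.0,0],[0,0,0],1],[[0.75,8.3,0],[0,0,0],1],[[0.75,8.3,0],[0,0,0],1]]}}

```text
time_s: 12.62
tcp_pos: [0.5968, 0.0516, 0.2137]
ee_rot: [-3.14, -0.0, 1.537]
force: [-0.2, 0.6, -3.2]
finger_gap: 0.0143
finger_force: 25.0
```

```bash
python3 -c "
from h import *
now()
json.dump(list(start()),open('cmd.json','w'))
a=-.035; y=np.pi/2+a
pin=np.array([.0155,-.1165]); u=np.array([np.cos(a),np.sin(a)])
plan([(*(pin+.118*u),.2146,y),(*(pin+.036*u),.2146,y)])"
```

```text
t 12.62 panel [0.1298 0.1204 0.2137] yaw 1.619 rp [-3.14 -0.  ] F panel [-0.22  0.58 -3.17] cmd [0.0468 0.1085 0.177  1.5385]
[[[-24.09, -0.8, -0.09], [0, 0, 0.083]], [[-23.41, -8.97, -0.09], [0, 0, 0.083]]]
```

Request:
{"api": "move_arm", "payload": {"motion": [[[-2,0,0],[0,0,0.01],1],[[-4.5,-0.2,0],[0,0,0.02],1],[[-7.5,-0.2,0],[0,0,0.03],1],[[-10.5,-0.4,0],[0,0,0.04],1],[[-13.5,-0.5,0],[0,0,0.05],1],[[-16.5,-0.6,0],[0,0,0.06],1],[[-19.5,-0.7,0],[0,0,0.07],1],[[-22,-0.8,0],[0,0,0.083],1],[[-23.5,-0.8,0],[0,0,0.083],1],[[-24.1,-0.8,0],[0,0,0.083],1],[[-24.1,-0.8,0],[0,0,0.083],1],[[-24.1,-0.8,0],[0,0,0.083],1]]}}

```text
time_s: 13.62
tcp_pos: [0.5801, -0.1879, 0.2145]
ee_rot: [-3.141, -0.001, 1.455]
force: [-0.1, 0.9, -2.4]
finger_gap: 0.014
finger_force: 25.0
```

```bash
python3 -c "
from h import *
now()
c=wcam(); s=read_camera('scene')
for t in ['hook_a','swing_a','post_a']:
  for k in ('wrist','scene'): print(t,k,[(round(r['conf'],2),np.round(r['rect']).tolist()) for r in cut_out(k,t)])
for n,p in [('pin',(.0155,-.1165,.17)),('post',(.0855,-.119,.18))]: 
  w=[*W(*p[:2]),p[2]]; print(n,proj(c,w),proj(s,w))
a=cv2.convertScaleAbs(cv2.cvtColor(c['color'],cv2.COLOR_RGB2BGR),alpha=1.3); b=cv2.convertScaleAbs(cv2.cvtColor(s['color'],cv2.COLOR_RGB2BGR)[90:210,150:290],alpha=1.6)
cv2.imwrite('pics/m3.png',np.hstack([cv2.resize(a[180:390,60:340],None,fx=1.4,fy=1.4),cv2.resize(b,(343,294))]))"
```

```text
t 13.62 panel [ 0.1329 -0.1197  0.2145] yaw 1.537 rp [-3.141e+00 -1.000e-03] F panel [-0.18  0.9  -2.43] cmd [ 0.0515 -0.1178  0.2146  1.4535]
hook_a wrist [(0.91, [179.0, 243.0, 100.0, 29.0])]
hook_a scene [(0.78, [314.0, 177.0, 22.0, 28.0]), (0.52, [212.0, 134.0, 27.0, 22.0])]
swing_a wrist [(0.61, [164.0, 243.0, 122.0, 33.0]), (0.16, [179.0, 242.0, 101.0, 32.0])]
swing_a scene [(0.62, [213.0, 130.0, 27.0, 25.0])]
post_a wrist [(0.78, [178.0, 242.0, 98.0, 26.0])]
post_a scene [(0.79, [210.0, 134.0, 26.0, 22.0])]
pin [110.68785528 238.26105937] [223.98331018 114.76098938]
post [210.18294418 243.35736841] [199.97304319 128.52997661]
```

View pics/m3.png

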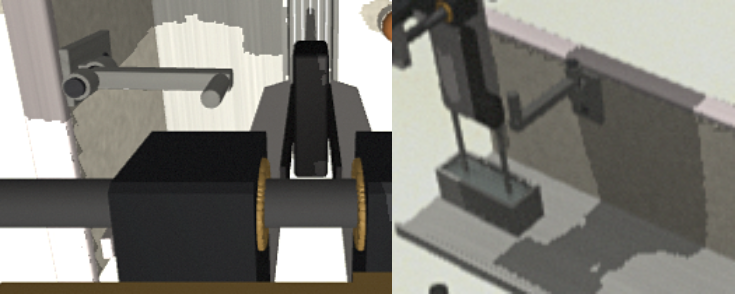

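The wrist view (left) shows hook a's pin at (78,87) and post top at (212,97), with the grip between the fingers at (311,105). The scene view (right) shows the rack held in front of hook a. The hook sits about 4 mm lower in y than I had it, so I correct for that and move in.

```bash
python3 -c "
from h import *
json.dump(list(start()),open('cmd.json','w'))
y=np.pi/2-.055
plan([(.1329,-.1255,.2146,y),(.053,-.1215,.2146,y)])"
```

```text
[[[-0.51, -0.0, -0.01], [0, 0, 0.021]], [[-0.38, -8.0, -0.01], [0, 0, 0.021]]]
```

Request:
{"api": "move_arm", "payload": {"motion": [[[-0.5,-0.5,0],[0,0,0.02],1],[[-0.5,-1.5,0],[0,0,0.02],1],[[-0.5,-3.0,0],[0,0,0.02],1],[[-0.5,-4.5,0],[0,0,0.02],1],[[-0.4,-6,0],[0,0,0.02],1],[[-0.4,-7.3,0],[0,0,0.02],1],[[-0.4,-8,0],[0,0,0.02],1],[[-0.4,-8,0],[0,0,0.02],1],[[-0.4,-8,0],[0,0,0.02],1]]}}

```text
time_s: 14.77
tcp_pos: [0.5004, -0.184, 0.2148]
ee_rot: [3.141, 0.0, 1.433]
force: [0.9, 0.4, -2.6]
finger_gap: 0.0137
finger_force: 25.0
```

```bash
python3 -c "
from h import *
now()"
```

```text
t 14.77 panel [ 0.0532 -0.1224  0.2148] yaw 1.515 rp [3.141 0.   ] F panel [ 0.83  0.51 -2.59] cmd [ 0.053  -0.1215  0.2146  1.4335]
```

Request:
{"api": "move_arm", "payload": {"motion": [[[0,0,0.5],[0,0,0],1],[[0,0,1.2],[0,0,0],1],[[0,0,1.9],[0,0,0],1],[[0,0,2.6],[0,0,0],1],[[0,0,3.1],[0,0,0],1],[[0,0,3.4],[0,0,0],1],[[0,0,3.5],[0,0,0],1],[[0,0,3.5],[0,0,0],1]]}}

```text
time_s: 15.43
tcp_pos: [0.5002, -0.1836, 0.1793]
ee_rot: [-3.141, -0.0, 1.434]
force: [-0.7, -0.3, -2.3]
finger_gap: 0.014
finger_force: 25.0
```

```bash
python3 -c "
from h import *
now()"
```

```text
t 15.43 panel [ 0.0529 -0.122   0.1793] yaw 1.516 rp [-3.141 -0.   ] F panel [-0.69 -0.38 -2.33] cmd [ 0.053  -0.1215  0.2146  1.4335]
```

Request:
{"api": "move_arm", "payload": {"motion": [[[0,0,0.07],[0,0,0],1],[[0,0,0.13],[0,0,0],1],[[0,0,0.2],[0,0,0],1],[[0,0,0.2],[0,0,0],1],[[0,0,0.2],[0,0,0],1]]}}

```text
time_s: 15.85
tcp_pos: [0.5003, -0.1837, 0.1776]
ee_rot: [3.142, 0.0, 1.434]
force: [0.6, 1.0, -2.1]
finger_gap: 0.0138
finger_force: 25.0
```

```bash
python3 -c "
from h import *
now()"
```

```text
t 15.85 panel [ 0.053  -0.1221  0.1776] yaw 1.516 rp [3.142 0.   ] F panel [ 0.48  1.01 -2.07] cmd [ 0.053  -0.1215  0.2146  1.4335]
```

Request:
{"api": "move_arm", "payload": {"motion": [[[0,0,0.05],[0,0,0],1],[[0,0,0.1],[0,0,0],1],[[0,0,0.1],[0,0,0],1],[[0,0,0.1],[0,0,0],1]]}}

```text
time_s: 16.18
tcp_pos: [0.5004, -0.1837, 0.1768]
ee_rot: [3.141, 0.0, 1.434]
force: [-1.5, 0.8, 4.3]
finger_gap: 0.0137
finger_force: 25.0
```

```bash
python3 -c "
from h import *
now()"
```

```text
t 16.18 panel [ 0.0531 -0.1221  0.1768] yaw 1.516 rp [3.141 0.   ] F panel [-1.55  0.69  4.25] cmd [ 0.053  -0.1215  0.2146  1.4335]
```

Request:
{"api": "move_arm", "payload": {"motion": [[[0,0,-0.07],[0,0,0],1],[[0,0,-0.07],[0,0,0],0.69],[[0,0,-0.07],[0,0,0],0.66],[[0,0,-0.07],[0,0,0],0.6],[[0,0,-0.07],[0,0,0],0.55],[[0,0,-0.07],[0,0,0],0.55]]}}

```text
time_s: 16.68
tcp_pos: [0.5002, -0.1837, 0.1772]
ee_rot: [-3.141, -0.0, 1.434]
force: [0.1, -0.3, -0.7]
finger_gap: 0.0209
finger_force: 0.0
```

```bash
python3 -c "
from h import *
now();print(get_obs()['finger_gap'])"
```

```text
t 16.68 panel [ 0.0529 -0.122   0.1772] yaw 1.516 rp [-3.141 -0.   ] F panel [ 0.09 -0.28 -0.68] cmd [ 0.053  -0.1215  0.2146  1.4335]
0.02086722859574949
```

```bash
cat >> h.py <<'E'
PB=np.array([0.0152,0.1044])
def arcB(ths,z=.180,off=.013): return [(*fc(t,off,PB,side=-1),z,np.pi/2+t) for t in ths]
E
python3 -c "
from h import *
json.dump(list(start()),open('cmd.json','w'))
plan([(.0529,-.122,.25,1.516),(*fc(.14,.035,PB,side=-1),.25,np.pi/2+.14),(*fc(.14,.035,PB,side=-1),.18,np.pi/2+.14)])"
```

```text
[[[0.0, -0.0, -7.28], [0, 0, 0.0]], [[20.32, 2.54, -7.28], [0, 0, -0.195]], [[20.32, 2.54, -0.28], [0, 0, -0.195]]]
```

Request:
{"api": "move_arm", "payload": {"motion": [[[0,0,-0.8],[0,0,0],0.55],[[0,0,-1.6],[0,0,0],0.55],[[0,0,-2.4],[0,0,0],0.55],[[0,0,-3.3],[0,0,0],0.55],[[0,0,-7.3],[0,0,0],0.55],[[0,0,-7.3],[0,0,0],0.55],[[20.3,2.5,-7.3],[0,0,-0.195],1],[[20.3,2.5,-7.3],[0,0,-0.195],1],[[20.3,2.5,-7.3],[0,0,-0.195],1],[[20.3,2.5,-7.3],[0,0,-0.195],1],[[20.3,2.5,-7.3],[0,0,-0.195],1],[[20.3,2.5,-7.3],[0,0,-0.195],1],[[20.3,2.5,-7.3],[0,0,-0.195],1]]}}

```text
time_s: 17.77
tcp_pos: [0.5531, 0.0163, 0.2511]
ee_rot: [3.141, -0.001, 1.633]
force: [0.6, -1.4, -0.7]
finger_gap: 0.0008
finger_force: 0.0
```

```bash
python3 -c "
from h import *
now()
c=read_camera('scene'); 
for t in ('rack','rack_grip','hook_a','oil'): print(t,[(round(r['conf'],2),np.round(r['rect']).tolist()) for r in cut_out('scene',t)])
print('exp grip',proj(c,[*W(.053,-.122),.167]), 'tray', proj(c,[*W(.053,-.122),.077]))
json.dump(list(start()),open('cmd.json','w'))
plan([(*fc(.14,.035,PB,side=-1),.18,np.pi/2+.14)]*3+arcB(np.linspace(.02,1.22,17)))"
```

```text
t 17.77 panel [0.0892 0.0816 0.2511] yaw 1.715 rp [ 3.141e+00 -1.000e-03] F panel [ 0.74 -1.35 -0.72] cmd [0.0894 0.0795 0.18   1.6285]
rack [(0.89, [215.0, 148.0, 40.0, 55.0])]
rack_grip [(0.61, [215.0, 146.0, 43.0, 57.0]), (0.45, [311.0, 179.0, 18.0, 28.0])]
hook_a [(0.7, [313.0, 176.0, 22.0, 29.0]), (0.45, [211.0, 133.0, 32.0, 25.0])]
oil [(0.87, [169.0, 219.0, 15.0, 26.0]), (0.48, [311.0, 170.0, 20.0, 36.0]), (0.22, [205.0, 135.0, 16.0, 16.0])]
exp grip [210.20365817 124.75343556] tray [215.03055904 159.60906954]
[[[0.15, 0.05, 7.05], [0, 0, -0.002]], [[0.15, 0.05, 7.05], [0, 0, -0.002]], [[0.15, 0.05, 7.05], [0, 0, -0.002]], [[1.52, -0.15, 7.05], [0, 0, 0.118]], [[2.04, -0.02, 7.05], [0, 0, 0.043]], [[2.56, 0.09, 7.05], [0, 0, -0.032]], [[3.09, 0.15, 7.05], [0, 0, -0.107]], [[3.63, 0.17, 7.05], [0, 0, -0.182]], [[4.16, 0.15, 7.05], [0, 0, -0.257]], [[4.69, 0.09, 7.05], [0, 0, -0.332]], [[5.21, -0.01, 7.05], [0, 0, -0.407]], [[5.73, -0.15, 7.05], [0, 0, -0.482]], [[6.23, -0.32, 7.05], [0, 0, -0.557]], [[6.72, -0.54, 7.05], [0, 0, -0.632]], [[7.2, -0.78, 7.05], [0, 0, -0.707]], [[7.65, -1.07, 7.05], [0, 0, -0.782]], [[8.08, -1.39, 7.05], [0, 0, -0.857]], [[8.48, -1.73, 7.05], [0, 0, -0.932]], [[8.86, -2.11, 7.05], [0, 0, -1.007]], [[9.21, -2.52, 7.05], [0, 0, -1.082]]]
```

The rack hangs on hook a, at (215,148) where expected. Now I fold hook b.

Request:
{"api": "move_arm", "payload": {"motion": [[[0.15,0,4],[0,0,0],1],[[0.15,0,7.05],[0,0,0],1],[[0.15,0,7.05],[0,0,0],1],[[0.8,-0.1,7.05],[0,0,0.05],1],[[1.5,-0.1,7.05],[0,0,0.05],1],[[2.0,0,7.05],[0,0,0.04],1],[[2.56,0.09,7.05],[0,0,-0.03],1],[[3.09,0.15,7.05],[0,0,-0.107],1],[[3.63,0.17,7.05],[0,0,-0.182],1],[[4.16,0.15,7.05],[0,0,-0.257],1],[[4.69,0.09,7.05],[0,0,-0.332],1],[[5.21,0,7.05],[0,0,-0.407],1],[[5.73,-0.15,7.05],[0,0,-0.482],1],[[6.23,-0.32,7.05],[0,0,-0.557],1],[[6.72,-0.54,7.05],[0,0,-0.632],1],[[7.2,-0.78,7.05],[0,0,-0.707],1],[[7.65,-1.07,7.05],[0,0,-0.782],1],[[8.08,-1.39,7.05],[0,0,-0.857],1],[[8.08,-1.39,7.05],[0,0,-0.857],1]]}}

```text
time_s: 19.6
tcp_pos: [0.5342, 0.0942, 0.1809]
ee_rot: [3.141, 0.001, 2.492]
force: [0.5, -1.5, 0.1]
finger_gap: 0.0006
finger_force: 0.3
```

```bash
python3 -c "
from h import *
now()
o=get_obs();print(o['joint_positions'].round(2))
json.dump(list(start()),open('cmd.json','w'))
for q in (1.0,1.07,1.15): print(q,fc(q,.013,PB,side=-1))
plan(arcB([1.12,1.17,1.22,1.27]))"
```

```text
t 19.6 panel [0.064  0.1577 0.1809] yaw 2.574 rp [3.141e+00 1.000e-03] F panel [ 0.66 -1.48  0.09] cmd [0.0515 0.1657 0.18   2.7085]
[ 0.35  0.4  -0.72  1.84  0.31  1.01  0.42]
1.0 [0.06396028 0.15627904]
1.07 [0.0602123  0.15956242]
1.15 [0.05566005 0.16298314]
[[[0.78, -0.01, 0.09], [0, 0, -0.117]], [[1.13, 0.0, 0.09], [0, 0, -0.167]], [[1.49, 0.0, 0.09], [0, 0, -0.217]], [[1.84, -0.02, 0.09], [0, 0, -0.267]]]
```

Request:
{"api": "move_arm", "payload": {"motion": [[[0.4,0,0.05],[0,0,-0.06],1],[[0.78,0,0.05],[0,0,-0.117],1],[[1.13,0,0.05],[0,0,-0.167],1],[[1.49,0,0.05],[0,0,-0.217],1],[[1.84,0,0.05],[0,0,-0.267],1],[[1.84,0,0.05],[0,0,-0.267],1]]}}

```text
time_s: 20.1
tcp_pos: [0.5202, 0.1054, 0.1803]
ee_rot: [3.141, 0.002, 2.754]
force: [1.3, -0.1, 1.4]
finger_gap: 0.0002
finger_force: 0.7
```

```bash
python3 -c "
from h import *
now()
json.dump(list(start()),open('cmd.json','w'))
plan(arcB([1.30,1.34,1.37,1.4]))"
```

```text
t 20.1 panel [0.0491 0.1677 0.1803] yaw 2.837 rp [3.141e+00 2.000e-03] F panel [ 1.35 -0.03  1.44] cmd [0.0484 0.1674 0.18   2.7585]
[[[0.27, -0.02, 0.03], [0, 0, -0.034]], [[0.55, 0.02, 0.03], [0, 0, -0.074]], [[0.76, 0.04, 0.03], [0, 0, -0.104]], [[0.98, 0.05, 0.03], [0, 0, -0.134]]]
```

Request:
{"api": "move_arm", "payload": {"motion": [[[0.27,0,0],[0,0,-0.034],1],[[0.55,0,0],[0,0,-0.074],1],[[0.76,0.04,0],[0,0,-0.104],1],[[0.98,0.05,0],[0,0,-0.134],1],[[0.98,0.05,0],[0,0,-0.134],1]]}}

```text
time_s: 20.52
tcp_pos: [0.5111, 0.1096, 0.1799]
ee_rot: [3.141, 0.001, 2.887]
force: [2.8, 1.7, 1.1]
finger_gap: 0.0006
finger_force: 1.4
```

```bash
python3 -c "
from h import *
now()
json.dump(list(start()),open('cmd.json','w'))
plan(arcB([1.42,1.44,1.46]))"
```

```text
t 20.52 panel [0.0397 0.1712 0.1799] yaw 2.969 rp [3.141e+00 1.000e-03] F panel [2.67 1.96 1.14] cmd [0.0399 0.1712 0.18   2.8885]
[[[0.12, 0.03, -0.01], [0, 0, -0.022]], [[0.26, 0.05, -0.01], [0, 0, -0.042]], [[0.4, 0.07, -0.01], [0, 0, -0.062]]]
```

Request:
{"api": "move_arm", "payload": {"motion": [[[0.12,0,0],[0,0,-0.02],1],[[0.26,0,0],[0,0,-0.04],1],[[0.35,0,0],[0,0,-0.05],1],[[0.35,0,0],[0,0,-0.05],1]]}}

```text
time_s: 20.85
tcp_pos: [0.5072, 0.1101, 0.1793]
ee_rot: [-3.142, -0.0, 2.937]
force: [2.6, 1.0, 0.7]
finger_gap: 0.0
finger_force: 1.2
```

```bash
python3 -c "
from h import *
now()"
```

```text
t 20.85 panel [0.0357 0.1713 0.1793] yaw 3.02 rp [-3.142 -0.   ] F panel [2.47 1.16 0.68] cmd [0.0359 0.1725 0.18   2.9485]
```

Request:
{"api": "move_arm", "payload": {"motion": [[[0.1,0,0],[0,0,-0.01],1],[[0.2,0,0],[0,0,-0.03],1],[[0.3,0,0],[0,0,-0.04],1],[[0.3,0,0],[0,0,-0.04],1]]}}

```text
time_s: 21.18
tcp_pos: [0.5041, 0.1108, 0.1792]
ee_rot: [-3.142, -0.0, 2.978]
force: [2.9, 1.5, 1.1]
finger_gap: 0.0005
finger_force: 1.1
```

```bash
python3 -c "
from h import *
now()"
```

```text
t 21.18 panel [0.0326 0.1717 0.1792] yaw 3.06 rp [-3.142 -0.   ] F panel [2.72 1.71 1.13] cmd [0.0359 0.1725 0.18   2.9485]
```

Request:
{"api": "move_arm", "payload": {"motion": [[[0.07,0,0],[0,0,-0.01],1],[[0.14,0,0],[0,0,-0.02],1],[[0.2,0,0],[0,0,-0.03],1],[[0.2,0,0],[0,0,-0.03],1]]}}

```text
time_s: 21.52
tcp_pos: [0.5025, 0.1112, 0.1793]
ee_rot: [3.141, 0.0, 3.008]
force: [4.3, 1.2, 1.2]
finger_gap: 0.001
finger_force: 2.1
```

```bash
python3 -c "
from h import *
now()"
```

```text
t 21.52 panel [0.031  0.172  0.1793] yaw 3.09 rp [3.141 0.   ] F panel [4.18 1.55 1.16] cmd [0.0359 0.1725 0.18   2.9485]
```

Force is rising, so the catch is starting. Small steps from here, without rotation.

Request:
{"api": "move_arm", "payload": {"motion": [[[0.07,0,0],[0,0,0],1],[[0.14,0,0],[0,0,0],1],[[0.14,0,0],[0,0,0],1]]}}

```text
time_s: 21.77
tcp_pos: [0.5018, 0.1112, 0.1796]
ee_rot: [3.141, 0.002, 3.007]
force: [8.1, 1.7, 0.7]
finger_gap: 0.0002
finger_force: 3.9
```

```bash
python3 -c "
from h import *
now()"
```

```text
t 21.77 panel [0.0302 0.172  0.1796] yaw 3.089 rp [3.141e+00 2.000e-03] F panel [7.92 2.37 0.72] cmd [0.0359 0.1725 0.18   2.9485]
```

Request:
{"api": "move_arm", "payload": {"motion": [[[0.05,0,0],[0,0,0],1],[[0.1,0,0],[0,0,0],1],[[0.1,0,0],[0,0,0],1]]}}

```text
time_s: 22.02
tcp_pos: [0.5008, 0.1114, 0.1796]
ee_rot: [3.141, 0.002, 3.007]
force: [8.3, 0.4, -0.5]
finger_gap: 0.0001
finger_force: 4.2
```

```bash
python3 -c "
from h import *
now()"
```

```text
t 22.02 panel [0.0293 0.1721 0.1796] yaw 3.089 rp [3.141e+00 2.000e-03] F panel [ 8.29  1.05 -0.47] cmd [0.0359 0.1725 0.18   2.9485]
```

Request:
{"api": "move_arm", "payload": {"motion": [[[0.05,0,0],[0,0,0],1],[[0.1,0,0],[0,0,0],1],[[0.1,0,0],[0,0,0],1]]}}

```text
time_s: 22.27
tcp_pos: [0.4998, 0.1115, 0.1796]
ee_rot: [3.141, 0.002, 3.007]
force: [9.5, 1.8, 0.7]
finger_gap: 0.0003
finger_force: 4.2
```

```bash
python3 -c "
from h import *
now()"
```

```text
t 22.27 panel [0.0283 0.1721 0.1796] yaw 3.089 rp [3.141e+00 2.000e-03] F panel [9.28 2.56 0.74] cmd [0.0359 0.1725 0.18   2.9485]
```

Request:
{"api": "move_arm", "payload": {"motion": [[[0.05,0,0],[0,0,0],1],[[0.1,0,0],[0,0,0],1],[[0.1,0,0],[0,0,0],1]]}}

```text
time_s: 22.52
tcp_pos: [0.4989, 0.1116, 0.1796]
ee_rot: [3.141, 0.002, 3.007]
force: [8.8, 1.0, 0.2]
finger_gap: 0.0003
finger_force: 4.2
```

```bash
python3 -c "
from h import *
now()"
```

```text
t 22.52 panel [0.0273 0.1722 0.1796] yaw 3.089 rp [3.141e+00 2.000e-03] F panel [8.64 1.67 0.23] cmd [0.0359 0.1725 0.18   2.9485]
```

Request:
{"api": "move_arm", "payload": {"motion": [[[0.05,0,0],[0,0,0],1],[[0.1,0,0],[0,0,0],1],[[0.1,0,0],[0,0,0],1]]}}

```text
time_s: 22.77
tcp_pos: [0.4979, 0.1118, 0.1795]
ee_rot: [3.141, 0.002, 3.007]
force: [9.3, 1.5, 0.2]
finger_gap: 0.0004
finger_force: 4.2
```

```bash
python3 -c "
from h import *
now()"
```

```text
t 22.77 panel [0.0263 0.1722 0.1795] yaw 3.089 rp [3.141e+00 2.000e-03] F panel [9.16 2.27 0.16] cmd [0.0359 0.1725 0.18   2.9485]
```

Request:
{"api": "move_arm", "payload": {"motion": [[[0.05,0,0],[0,0,0],1],[[0.1,0,0],[0,0,0],1],[[0.1,0,0],[0,0,0],1]]}}

```text
time_s: 23.02
tcp_pos: [0.4969, 0.1118, 0.1795]
ee_rot: [3.141, 0.002, 3.007]
force: [8.9, 0.4, -0.3]
finger_gap: 0.0007
finger_force: 4.2
```

```bash
python3 -c "
from h import *
now()"
```

```text
t 23.02 panel [0.0253 0.1722 0.1795] yaw 3.089 rp [3.141e+00 2.000e-03] F panel [ 8.84  1.14 -0.33] cmd [0.0359 0.1725 0.18   2.9485]
```

Request:
{"api": "move_arm", "payload": {"motion": [[[0.05,0,0],[0,0,0],1],[[0.1,0,0],[0,0,0],1],[[0.1,0,0],[0,0,0],1]]}}

```text
time_s: 23.27
tcp_pos: [0.4962, 0.1119, 0.1797]
ee_rot: [3.141, 0.002, 3.007]
force: [10.3, 1.0, -0.8]
finger_gap: 0.0004
finger_force: 5.2
```

```bash
python3 -c "
from h import *
now()"
```

```text
t 23.27 panel [0.0246 0.1722 0.1797] yaw 3.089 rp [3.141e+00 2.000e-03] F panel [10.22  1.89 -0.76] cmd [0.0359 0.1725 0.18   2.9485]
```

Reaching the stop. I'll confirm with small pushes.

Request:
{"api": "move_arm", "payload": {"motion": [[[0.04,0,0],[0,0,0],1],[[0.06,0,0],[0,0,0],1],[[0.06,0,0],[0,0,0],1]]}}

```text
time_s: 23.52
tcp_pos: [0.4959, 0.1119, 0.1797]
ee_rot: [3.141, 0.003, 3.007]
force: [12.8, 0.4, -0.3]
finger_gap: 0.0002
finger_force: 6.1
```

```bash
python3 -c "
from h import *
now()"
```

```text
t 23.52 panel [0.0243 0.1722 0.1797] yaw 3.089 rp [3.141e+00 3.000e-03] F panel [12.7   1.41 -0.3 ] cmd [0.0359 0.1725 0.18   2.9485]
```

Home. Back off, raise and check.

Request:
{"api": "move_arm", "payload": {"motion": [[[-1,0,0],[0,0,0],1],[[-2.5,0,0],[0,0,0],1],[[-2.5,0,-4],[0,0,0],1],[[-2.5,0,-10],[0,0,0],1],[[-2.5,0,-14],[0,0,0],1],[[-2.5,0,-14],[0,0,0],1],[[-2.5,0,-14],[0,0,0],1],[[-2.5,0,-14],[0,0,0],1]]}}

```text
time_s: 24.18
tcp_pos: [0.5193, 0.1084, 0.3194]
ee_rot: [-3.141, 0.0, 3.007]
force: [-0.3, -0.5, -2.1]
finger_gap: -0.0001
finger_force: 0.0
```

```bash
python3 -c "
from h import *
now()
c=read_camera('scene')
for t in ('rack','hook_a','slipbox','oil','dish'): print(t,[(round(r['conf'],2),np.round(r['rect']).tolist()) for r in cut_out('scene',t)])
for th in (1.47,1.57,1.66):
  p=PB+.07*np.array([np.cos(th),np.sin(th)]); print(th,proj(c,[*W(*p),.165]),proj(c,[*W(*PB),.165]))"
```

```text
t 24.18 panel [0.0479 0.1706 0.3194] yaw 3.089 rp [-3.141  0.   ] F panel [-0.24 -0.55 -2.07] cmd [0.0359 0.1725 0.18   2.9485]
rack [(0.88, [216.0, 146.0, 44.0, 58.0])]
hook_a [(0.87, [341.0, 171.0, 38.0, 16.0]), (0.62, [211.0, 134.0, 29.0, 25.0])]
slipbox [(0.87, [289.0, 297.0, 50.0, 47.0])]
oil [(0.53, [169.0, 218.0, 18.0, 25.0])]
dish [(0.67, [235.0, 258.0, 27.0, 28.0])]
1.47 [351.03033178 171.11761536] [319.3191967  155.26883398]
1.57 [353.06752053 168.97840889] [319.3191967  155.26883398]
1.66 [354.59129798 166.94776391] [319.3191967  155.26883398]
```

```bash
python3 -c "
from h import *
print(finish_job())"
```

```text
the job is handed in; nothing more can be done
None
```

The job is handed in at about 24 s: hook a is out and pressed home (about 13 N at its stop), the rack hangs on it, and hook b is folded and pressed home (also about 13 N). The bottle, dish and box are where they were, and the arm is clear of everything; I got no verdict back.

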